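# Zero and pin the scoring-height dial before a blade change

### The job

The scoring blade is about to be changed. Turn the scoring-height knob on the sloping plate anticlockwise until its drilled ear stands right up against the zero stop, then pull the T-handled detent pin out of its holder block and push it through the ear into the bush beneath it until its collar sits fully home, so that the dial is locked; let go of it. Do not touch the scoring blade, and leave the can, the wrench and the spare flange where they are.

Things in the scene. Friction and masses are not known exactly. Their poses are not given: they have to be found in the camera images.
- scoring_unit: Fixed scoring-saw unit; grey base plate, 10 mm thick, from -125 to +125 mm in x, -130 to +130 mm in y, then on to y = +325 mm (x from -30 mm) under the scoring blade. Origin on the bed straight below the dial plate's centre, z up. The dial plate's low edge faces the unit's -x, the robot's side. A thin sheet guard 95 mm high stands at y = +131 mm, x -10 to +100 mm.
- dial_plate: Fixed sloping aluminium plate, 196 x 206 mm, on the unit. Origin in the middle of its upper face, 110 mm above the bed, on the dial's axis z, which leans 25 degrees from vertical towards the unit's -x; x points up the slope, y left. Zero stop: steel block at x 22 to 34, y -79 to -53 mm, 50 mm high. Bush: 36 mm square, 34 mm high, centred at y -66 mm.
- dial (a joint): Turn of the dial (rad): 0 at the zero stop (hard), at most 4.6; grows clockwise seen looking down on the plate, so it is reset by turning anticlockwise. Steady friction of about 0.12 N m; it stays where it is left. It also raises the scoring blade 5 mm per rad.
- dial_grip (a point): Point on the dial's axis, 70 mm above the plate, in the knob's black bar grip: 64 mm long, 16 mm thick, from 48 to 82 mm above the plate. Axes turn with the dial: z away from the plate, the bar along y, the ear at the -y side. Under the bar is a steel disc of radius 44 mm, its top 48 mm above the plate.
- ear_hole (a point): Centre of the mouth, at the top face, of the 14.5 mm hole through the dial's ear (40 mm square, 12 mm thick, 66 mm from the dial's axis, top 48 mm above the plate). Axes as dial_grip.
- lock_hole (a point): Fixed point on the axis of the bush's 14.5 mm hole (34 mm deep, square to the plate), at the level of the ear's top face, 48 mm above the plate: the ear's hole comes here with the dial at zero, and the pin's origin when the pin is home. Axes as dial_plate.
- pin: Loose steel detent pin, 80 mm long. Origin at the centre of the underside of its collar (22 mm across, 6 mm thick); z towards the handle. The 12 mm shank goes 46 mm below, its last 8 mm tapering to a 6 mm nose; detent groove at 34 mm. T handle: bar 52 mm along x, 14 mm thick in y, z = 18 to 34 mm, on a 14 mm neck. Starts upright in the holder, collar on the block.
- pin_holder: Fixed holder: base plate 80 x 80 x 8 mm with a 40 mm square steel block, top 56 mm above the bed, bored 14.5 mm from above. Origin at the middle of the underside. In holder and bush two spring balls snap into the pin's groove: about 10 N to pull the pin out; pushed in it needs under 5 N, and the balls draw it in over the last 3 mm.
- scoring_blade: Scoring blade, 160 mm across, 4 mm thick, upright and facing the robot at the left of the unit, with its arbor and carriage. Origin at the blade's centre, x along the arbor, z up. The arbor nut stands out 28 mm to -x. A fixed grey extraction hood covers it from above: top 261 mm above the bed, unit's x -3 to +93 mm, y 160 to 290 mm.
- can: Loose can of resin remover, 60 mm across, 150 mm high, standing. Origin at the centre of its underside.
- wrench: Loose arbor wrench, 190 mm long, lying flat along its x. Origin on its underside at the middle.
- flange: Loose spare blade flange, a steel ring 72 mm across, 16 mm high, lying flat. Origin at the centre of its underside.
Not all that is in view belongs to the job. Leave any blue or yellow look-alike of the pin alone.

How it is judged:
On the way, in this order (a step that is already met when the one before it is completed fails the run):
1. the dial is turned back to its zero stop (value of joint dial below 0.05 rad), for 0.2 s.
2. the pin is pushed through the ear into the bush, collar home (distance between pin and lock_hole below 0.004 m and angle between the z axis of pin and the z axis of dial_plate, either way round below 0.12 rad), for 0.2 s.
At the end, for the whole second after the job is handed in: The dial stands within 0.05 rad of its zero stop, the pin is through the ear and the bush with its collar home (its origin within 4 mm of the lock point, its axis within 0.12 rad of the dial's), at rest and let go (all of step 2 and value of joint dial below 0.05 rad and linear speed of pin below 0.01 m/s); the robot touches nothing.
It fails at once if the scoring blade is touched (over 2 N) (contact force between anything else and scoring_blade above 2 N).
It fails at once if the can, the wrench or the spare flange is moved by more than 20 mm (distance of any of can, wrench, flange from where it was at the start of the episode above 0.02 m).
It also fails if it takes over 72 s, if anything falls off the work surface, if the arm or the gripper's body presses on something with over 40 N, if the wrist force passes 120 N, or if a joint passes its speed limit or range.

### The arm

A 7-joint arm with a two-finger parallel gripper is mounted at the origin on the work surface. World frame = base frame: x ahead of the robot, y to its left, z up, the work surface at z = 0. Lengths are in m, angles in rad, forces in N, time in s.
With the tool pointing down it reaches from about 0.4 to 0.85 m from the base axis. Payload 6.9 kg.
Tool frame: the origin (TCP) lies midway between the tips of the shut fingers; the grasp point (between the pads) lies behind it (ctrl.pinch_z is the z of the grasp point in the tool frame, in m); z points along the fingers, y is the line along which they close (so a half turn about z gives the same grasp; the last joint's range is limited). The gripper opens to 85 mm and grips with 20 to 120 N. Pads are 22 mm wide; open, the fingers measure 114 mm over their backs; the gripper's body (76 mm by 85 mm) begins 54 mm behind the grasp point. The pads swing forward as they close: fully open they stand 13 mm farther back than shut.
Start: joints at [-1.022, 0.507, -0.238, 1.5, 0.126, 1.149, -0.155], TCP at [0.268, 0.564, 0.231] pointing down, gripper open.
Joint ranges: [-3.08, 3.08], [-0.24, 2.05], [-1.43, 1.35], [0, 2.5], [-1.52, 4.66], [0.17, 1.96], [-2.89, 2.89]. Speed limits (rad/s): [2.39, 2.39, 3.14, 3.14, 3.14, 3.14, 3.14].

### API

Orientations are given as a unit quaternion [w, x, y, z].
In Python, from station import ctrl, get_state, vision, ticket, models gives the robot as it stands. Calls block until the motion is done:
- ctrl.movep(position, orientation): joint-space move of the TCP to a pose.
- ctrl.movel(position, frame=None, max_speed=0.15): straight line of the TCP; frame=None keeps the orientation; max_speed is the mean speed in m/s.
- ctrl.set_joints(angles): joint-space move.
- ctrl.ungrasp() and ctrl.close_gripper(force=None): open the fingers fully, or close them until they stop; force is the grip in N (None keeps the last).
- ctrl.pause(seconds).
- ctrl.ik(position, orientation): joint angles nearest the present ones, or None.
- get_state(): the state.
- vision.grab_frame(name): name is "side" or "top"; returns (picture, depth): 420x560x3 uint8, blue, green, red; 420x560 float32, m along the optical axis (not along the pixel's ray), 0 where there is no reading.
- vision.camera_info(name): a dict with "mtx" (3x3 intrinsics, pixels), "R" (3x3) and "t" (3): a world point X has camera coordinates R X + t. Camera axes: x right, y down, z forward; pixel columns grow to the right and rows downward; lengths in m; the calibration is good to about 2 mm. A picture is of the moment at which its call begins. camera_info takes no time and is no camera call.
A pose or a line that the arm cannot do raises ctrl.Unreachable and nothing moves.
- ticket.close_job(): hands the job in; it is judged then, once.
Trained networks look in the newest picture that a camera, given by its name, has taken for a name from the list of things; names that differ only in an ending like _2 or _b are one class to them, and where a whole thing is asked for, a point or a joint stands for the part that bears it (a point fixed in the world has none). Each returns a list of dicts, best first, with "p" (0 to 1); they miss things now and then, are a little off and sometimes report something else, mostly with a low value. They report only what shows in the picture. A call takes as long as a camera call. They do not tell look-alikes from the thing itself.
- models.recognise(camera, target): "point" ([column, row] in pixels, amid what is visible of it).
- models.masks_of(camera, target): "mask" (420x560 bool, what is visible of it) and "point" ([column, row] in pixels, amid what is visible of it).
The state is a dict: "time": time; "qpos": joint angles; "qd": joint speeds; "tau": joint torques, N m; "tcp_pos": TCP position; "eef_rot": TCP orientation; "contact_force": force on the tool from outside, world axes, zero at the start; "wrist_torque": the same for the moment, N m; "width": finger opening in m; "gripper_force": force on a finger pad.
Only numpy, scipy, OpenCV 4.12 (cv2) and the standard library are available. Lean on these libraries where they do the work, as an engineer would, in place of code of your own. Each camera call takes 0.05 s, during which the arm holds its last target. There are 200 camera calls.

## Working session

There is one attempt and no reset: what is moved stays moved. The work goes in short steps, each a Python script; the robot and the scene stay as the last script left them, time stands still between calls to the robot, and variables do not carry over. Pictures are saved under pics/ and viewed, at most 10 in all, crops included, and the job is handed in when it is done.

```bash
ls; mkdir -p pics; cat > h.py <<'E'
import numpy as np, cv2
from scipy.spatial.transform import Rotation as Ro
from station import ctrl, get_state, vision, ticket, models
def cam(n):
    c=vision.camera_info(n); return np.array(c["mtx"]),np.array(c["R"]),np.array(c["t"])
def cloud(n,d):
    K,R,t=cam(n); v,u=np.mgrid[:d.shape[0],:d.shape[1]]
    P=np.stack([(u-K[0,2])/K[0,0]*d,(v-K[1,2])/K[1,1]*d,d],-1)
    P=(P-t)@R; P[d<=0]=np.nan; return P
def proj(n,X):
    K,R,t=cam(n); c=np.atleast_2d(X)@R.T+t; p=c@K.T; return p[:,:2]/p[:,2:]
def q(R): x=Ro.from_matrix(R).as_quat(); return [x[3],x[0],x[1],x[2]]
E
python3 - <<'E'
from h import *
print(ctrl.pinch_z,get_state())
for n in("side","top"):
    im,d=vision.grab_frame(n); cv2.imwrite(f"pics/{n}0.png",im); np.save(f"{n}0.npy",d); P=cloud(n,d)
    K,R,t=cam(n); print(n,K[0,0],"campos",-R.T@t, "fwd",R[2])
    for T in["pin","pin_holder","dial","ear_hole","dial_plate","scoring_unit","scoring_blade","can","wrench","flange"]:
        for r in models.masks_of(n,T)[:3]:
            m=r["mask"]; print(T,round(r["p"],2),np.round(r["point"]),m.sum(),np.round(np.nanmedian(P[m],0),3),"hi",np.round(np.nanpercentile(P[m],98,axis=0),3))
            np.save(f"m_{n}_{T}.npy",m) if r is not None else 0
E
```

```text
pics
-0.0187 {'time': 0.0, 'qpos': array([-1.02148774,  0.50832552, -0.23753153,  1.50112876,  0.12570228,
        1.14888547, -0.15476267]), 'qd': array([-0.00039233, -0.00089562, -0.00019625,  0.00155421, -0.00038181,
        0.00041106,  0.00088985]), 'tau': array([-2.56395215e-04, -6.20594501e+01, -2.18661569e+00, -2.49655509e+01,
        1.28056988e-02,  1.20314772e-02, -3.83215337e-06]), 'tcp_pos': array([0.26821814, 0.56397215, 0.23043895]), 'eef_rot': array([-1.78152926e-04,  2.20057784e-01,  9.75486443e-01, -8.60343824e-04]), 'contact_force': array([ 0.03023264,  0.35935046, -0.27802858]), 'wrist_torque': array([-0.02638411, -0.03034846,  0.00877467]), 'gripper_force': 0.0, 'width': 0.08545746101382753}
side 395.0418423708629 campos [0.39143503 0.63644738 0.62521816] fwd [ 0.17801439 -0.75691936 -0.62879564]
pin 0.89 [347. 283.] 425 [0.383 0.13  0.072] hi [0.401 0.149 0.082]
pin 0.86 [380. 348.] 643 [0.319 0.253 0.073] hi [0.342 0.262 0.082]
pin 0.7 [324. 394.] 619 [0.396 0.353 0.079] hi [0.417 0.367 0.082]
pin_holder 0.65 [312. 351.] 1902 [0.423 0.261 0.01 ] hi [0.465 0.287
[... 1415 characters left out ...]
 [0.666 0.148 0.188]
ear_hole 0.41 [187. 261.] 1008 [0.42  0.234 0.011] hi [0.464 0.281 0.059]
ear_hole 0.27 [213. 144.] 24275 [0.647 0.17  0.13 ] hi [0.797 0.36  0.275]
dial_plate 0.73 [258. 148.] 9295 [0.646 0.067 0.133] hi [0.741 0.169 0.184]
scoring_unit 0.61 [214. 142.] 24160 [0.647 0.169 0.13 ] hi [0.796 0.359 0.275]
scoring_blade 0.88 [156. 155.] 1511 [0.629 0.286 0.132] hi [0.661 0.362 0.192]
can 0.88 [420. 202.] 1239 [ 0.544 -0.251  0.144] hi [ 0.577 -0.232  0.154]
can 0.16 [411. 273.] 764 [ 0.404 -0.251  0.017] hi [ 0.436 -0.218  0.021]
wrench 0.75 [281. 270.] 677 [0.401 0.023 0.008] hi [0.49  0.042 0.012]
flange 0.71 [410. 277.] 770 [ 0.402 -0.251  0.017] hi [ 0.434 -0.219  0.021]
```

View pics/side0.png

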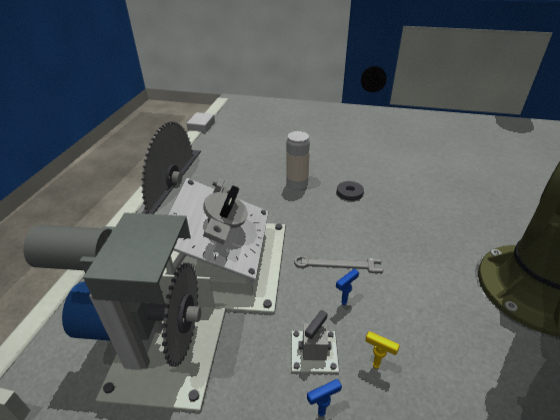

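View pics/top0.png

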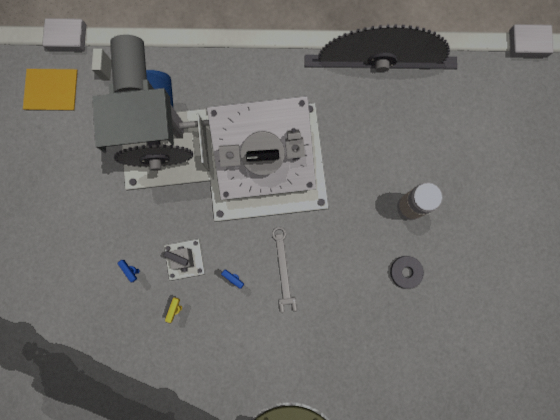

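Side view: the true pin's dark T-handle is at (318,325) in the holder block; blue look-alikes are at (347,283) and (323,394), and a yellow one at (380,345). The dial is at (224,210), with its ear at (217,230). Top view: the pin handle is at (177,257), the dial bar at (262,155), the ear on the left at (229,155), and the bush and stop on the right at (295,148). So the dial has to turn back about 180° anticlockwise, with the ear passing the robot's side.

```bash
cat > est.py <<'E'
from h import *
from scipy.optimize import least_squares
def frame(P0,yaw):
    c,s=np.cos(yaw),np.sin(yaw); U=np.array([[c,-s,0],[s,c,0],[0,0,1]])
    return U@Ro.from_euler('y',-25,degrees=True).as_matrix()   # z leans to unit -x
def rect(p):
    r=cv2.minAreaRect(p.astype(np.float32)); return r
for n in("top","side"):
    d=np.load(f"{n}0.npy"); P=cloud(n,d); im=cv2.imread(f"pics/{n}0.png")
    m=np.load(f"m_{n}_dial_plate.npy")|np.load(f"m_{n}_dial.npy")
    X=P[cv2.dilate(m.astype(np.uint8),np.ones((7,7)))>0]; X=X[np.isfinite(X).all(1)]
    # plane with sloped normal: RANSAC
    best=None; rng=np.random.default_rng(0)
    for _ in range(500):
        a,b,c=X[rng.choice(len(X),3,False)]; nn=np.cross(b-a,c-a); l=np.linalg.norm(nn)
        if l<1e-6: continue
        nn/=l; nn*=np.sign(nn[2]); 
        if abs(nn[2]-np.cos(np.radians(25)))>.03: continue
        k=np.abs((X-a)@nn)<.003
        if best is None or k.sum()>best.sum(): best=k
    Q=X[best]; c0=Q.mean(0); nn=np.linalg.svd(Q-c0)[2][2]; nn*=np.sign(nn[2])
    print(n,"normal",nn.round(4),"tilt",np.degrees(np.arccos(nn[2])).round(2),"yaw by normal",np.degrees(np.arctan2(-nn[1],-nn[0])).round(2),"rms",((Q-c0)@nn).std())
    ey=np.array([0,1,0])-nn*nn[1]; ey/=np.linalg.norm(ey); ex=np.cross(ey,nn); F=np.stack([ex,ey,nn],1)
    L=(P.reshape(-1,3)-c0)@F
    k=(np.abs(L[:,2])<.004)&(np.abs(L[:,:2])<.16).all(1)
    r=rect(L[k][:,:2]); print(" plate rect",r,"centre",(c0+F@np.array([*r[0],0])).round(4))
    ctr=np.array(r[0])
    k=(np.abs(L[:,2]-.048)<.004)&(np.linalg.norm(L[:,:2]-ctr,axis=1)<.1); D=L[k]
    rr=np.linalg.norm(D[:,:2]-ctr,axis=1); print(" 48 level",k.sum(),"z",np.median(D[:,2]))
    f=lambda v:np.maximum(0,0)+np.array([0])
    E=D[(rr>.055)]; em=E[:,:2].mean(0); print(" ear pts",len(E),"mean rel",(em-ctr).round(4), "ang",np.degrees(np.arctan2(*(em-ctr)[::-1])),rect(E[:,:2]))
    B=L[(L[:,2]>.074)&(L[:,2]<.09)&(np.linalg.norm(L[:,:2]-ctr,axis=1)<.06)]; r=rect(B[:,:2]); print(" bar",len(B),r,"rel",(np.array(r[0])-ctr).round(4),"hi",np.median(B[:,2]),"world",(c0+F@np.array([*r[0],.07])).round(4))
    S=L[(L[:,2]>.028)&(L[:,2]<.055)&(L[:,1]<ctr[1]-.045)&(L[:,1]>ctr[1]-.095)&(np.abs(L[:,0]-ctr[0])<.045)]
    for lo,hi in((.030,.038),(.046,.054)):
        s=S[(S[:,2]>lo)&(S[:,2]<hi)]
        if len(s)>5: r=rect(s[:,:2]); print(" stop/bush",lo,len(s),r,"rel",(np.array(r[0])-ctr).round(4))
    # base plate / pin
    W=P.reshape(-1,3); near=np.linalg.norm(W[:,:2]-[.424,.255],axis=1)<.075
    w=W[near&(W[:,2]>.004)&(W[:,2]<.064)&(np.linalg.norm(W[:,:2]-[.424,.255],axis=1)<.062)]; print(" holder rect",len(w),rect(w[:,:2]))
    w=W[near&(W[:,2]>.052)&(W[:,2]<.060)]; print(" block top",len(w),rect(w[:,:2]))
    w=W[near&(W[:,2]>.084)&(W[:,2]<.1)]; print(" pin bar",len(w),rect(w[:,:2]),np.median(w[:,2]),w[:,2].max())
a=cv2.imread("pics/side0.png")[150:270,150:300]; b=cv2.imread("pics/side0.png")[290:390,260:385]
cv2.imwrite("pics/crop1.png",np.hstack([cv2.resize(a,(450,360),interpolation=2),cv2.resize(b,(350,360),interpolation=2)][:2]))
E
python3 est.py
```

```text
top normal [-0.4184 -0.0582  0.9064] tilt 24.99 yaw by normal 7.91 rms 0.001432963323895951
 plate rect ((-0.008939370512962341, 0.027551040053367615), (0.19628527760505676, 0.2625465393066406), 6.761072635650635) centre [0.6473 0.0958 0.1111]
 48 level 1533 z 0.04784450537431867
 ear pts 362 mean rel [ 0.0117 -0.0467] ang -75.95647834569026 ((-0.0047853924334049225, 0.010088756680488586), (0.08304107934236526, 0.15270011126995087), 2.084139347076416)
 bar 281 ((-0.005472267512232065, -0.0003367513418197632), (0.016686376184225082, 0.06238938122987747), 3.6934008598327637) rel [ 0.0035 -0.0279] hi 0.0813164127347004 world [0.6218 0.0639 0.1745]
 stop/bush 0.03 156 ((0.00917530432343483, -0.057122986763715744), (0.0531962588429451, 0.020066889002919197), 6.496339797973633) rel [ 0.0181 -0.0847]
 stop/bush 0.046 329 ((-0.004630345851182938, -0.042554594576358795), (0.0812394917011261, 0.04938996210694313), 0.14285433292388916) rel [ 0.0043 -0.0701]
 holder rect 1190 ((0.42328932881355286, 0.25567710399627686), (0.11989041417837143, 0.11631215363740921), 79.49592590332031)
 block top 18
[... 933 characters left out ...]
16 ((0.03863351792097092, -0.07146194577217102), (0.023186055943369865, 0.004418376367539167), 30.607938766479492) rel [ 0.033  -0.0898]
 stop/bush 0.046 267 ((0.009552735835313797, -0.05079308897256851), (0.04825972765684128, 0.08166272938251495), 89.80878448486328) rel [ 0.0039 -0.0691]
 holder rect 1922 ((0.42462456226348877, 0.24439042806625366), (0.08011827617883682, 0.08130481094121933), 11.436484336853027)
 block top 313 ((0.42474010586738586, 0.2437155395746231), (0.04009958356618881, 0.04298234358429909), 12.353921890258789)
 pin bar 260 ((0.4246082305908203, 0.24462060630321503), (0.05194880813360214, 0.013970398344099522), 66.14667510986328) 0.08990471036285869 0.09283827630284161
```

View pics/crop1.png

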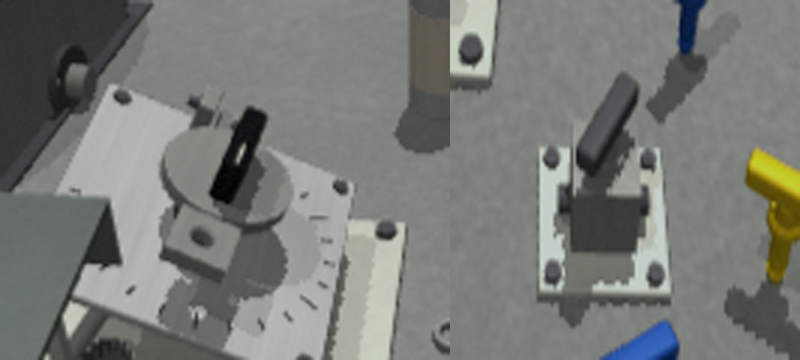

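```bash
cat > fit.py <<'E'
from h import *
from scipy.optimize import minimize
def box(x0,x1,y0,y1,z0,z1,s=.0008):
    a=lambda l,h:np.arange(l,h+1e-9,s); o=[]
    g=lambda A,B,C:np.stack(np.meshgrid(A,B,C,indexing='ij'),-1).reshape(-1,3)
    o.append(g(a(x0,x1),a(y0,y1),[z1])); 
    if z1>z0:
        for x in(x0,x1): o.append(g([x],a(y0,y1),a(z0,z1)))
        for y in(y0,y1): o.append(g(a(x0,x1),[y],a(z0,z1)))
    return np.vstack(o)
fixed=np.vstack([box(-.098,.098,-.103,.103,0,0),box(.022,.034,-.079,-.053,0,.05),box(-.018,.018,-.084,-.048,0,.034)])
D=box(-.044,.044,-.044,.044,.048,.048); D=D[np.hypot(D[:,0],D[:,1])<.044]
E_=box(-.02,.02,-.086,-.046,.036,.048); E_=E_[np.hypot(E_[:,0],E_[:,1]+.066)>.0085]
moving=np.vstack([D,E_,box(-.008,.008,-.032,.032,.048,.082)])
T25=Ro.from_euler('y',-25,degrees=True)
def world(v):
    x,y,z,yaw,th=v; R=(Ro.from_euler('z',yaw)*T25); p=np.vstack([fixed,Ro.from_euler('z',-th).apply(moving)])
    return R.apply(p)+[x,y,z]
def loss(v,obs):
    X=world(v); L=[]
    for n,d in obs.items():
        K,R,t=cam(n); c=X@R.T+t; p=c@K.T; u=np.round(p[:,0]/p[:,2]).astype(int); w=np.round(p[:,1]/p[:,2]).astype(int)
        z=np.full(d.shape,9.); np.minimum.at(z,(w,u),c[:,2]); k=(z<9)&(d>0)
        e=d[k]-z[k]; e=np.where(e<-.03,.004,np.abs(e))   # nearer thing = occluder: mild
        L.append(np.minimum(e,.012).mean())
    return np.mean(L)*1e3
def fit(obs,v0):
    s=np.diag([.006,.006,.003,.02,.06]); b=np.array(v0,float)
    for _ in range(2): 
        r=minimize(loss,b,args=(obs,),method='Nelder-Mead',options=dict(initial_simplex=np.vstack([b,b+s]),xatol=1e-4,fatol=1e-4,maxfev=220)); b=r.x
    return b,r.fun
if __name__=="__main__":
    ob={n:np.load(f"{n}0.npy") for n in("top","side")}
    for k in(["top"],["side"],["top","side"]):
        b,f=fit({n:ob[n] for n in k},[.651,.070,.110,.125,3.19]); print(k,b.round(4),f); np.save("dial.npy",b)
    x,y,z,yaw,th=b; R=(Ro.from_euler('z',yaw)*T25).as_matrix(); nn=R[:,2]; C=np.array([x,y,z])
    print("lock_hole",C+R@[0,-.066,.048])
    for s in(0,np.pi):
        for a in(th,th-1.6,0):
            Rd=R@Ro.from_euler('z',-a+s).as_matrix(); T=np.stack([-Rd[:,1],-Rd[:,0],-Rd[:,2]],1)
            for h in(.056,.14):
                j=ctrl.ik(list(C+nn*h),q(T)); print(s,a,h,np.linalg.det(T).round(2),None if j is None else np.round(j,2))
E
time python3 fit.py
```

```text
['top'] [0.6506 0.0674 0.1103 0.131  3.1916] 2.010988893001868
['side'] [0.6525 0.0674 0.11   0.131  3.2037] 1.9122392709146223
['top', 'side'] [0.6516 0.0675 0.1099 0.1301 3.2031] 2.0838496813979956
lock_hole [ 6.40000904e-01 -5.81314543e-04  1.53389799e-01]
0 3.2030816776073143 0.056 1.0 [-0.21  0.41  0.09  2.02 -0.12  0.28  0.05]
0 3.2030816776073143 0.14 1.0 [-0.31  0.26  0.21  2.   -0.14  0.45  0.06]
0 1.6030816776073142 0.056 1.0 [ 0.02  0.41 -0.23  2.02  0.38  0.3   1.16]
0 1.6030816776073142 0.14 1.0 [-0.09  0.26 -0.07  1.99  0.07  0.46  1.46]
0 0 0.056 1.0 [ 0.22  0.44 -0.51  2.02  0.71  0.38  2.44]
0 0 0.14 1.0 [ 0.22  0.28 -0.47  1.99  0.34  0.49  2.8 ]
3.141592653589793 3.2030816776073143 0.056 1.0 [ 0.21  0.44 -0.51  2.02  0.71  0.37  2.39]
3.141592653589793 3.2030816776073143 0.14 1.0 [ 0.2   0.28 -0.45  1.99  0.33  0.48  2.75]
3.141592653589793 1.6030816776073142 0.056 1.0 [-0.45  0.44  0.44  2.02 -0.64  0.33 -0.99]
3.141592653589793 1.6030816776073142 0.14 1.0 [-0.47  0.28  0.41  2.   -0.29  0.47 -1.33]
3.141592653589793 0 0.056 1.0 [-0.2   0.41  0.08  2.02 -0.1   0.28  0.09]
3.141592653589793 0 0.14 1.0 [-0.3   0.26  0.2   2.   -0.13  0.45  0.12]
real	0m33.851s
user	1m21.526s
sys	0m14.753s
```

```bash
cat >> h.py <<'E'
T25=Ro.from_euler('y',-25,degrees=True)
x,y,z,yaw,th0=np.load("dial.npy"); RP=(Ro.from_euler('z',yaw)*T25).as_matrix(); nP=RP[:,2]; C=np.array([x,y,z])
def tool(a,s=0):
    Rd=RP@Ro.from_euler('z',-a+s).as_matrix(); return q(np.stack([-Rd[:,1],-Rd[:,0],-Rd[:,2]],1))
def st(m=""):
    s=get_state(); R=Ro.from_quat(np.roll(s["eef_rot"],-1)).as_matrix()
    print(m,"t",round(s["time"],2),"p",s["tcp_pos"].round(4),"F",s["contact_force"].round(1),"M",s["wrist_torque"].round(2),"w",round(s["width"],4),"g",round(s["gripper_force"],1),"q",s["qpos"].round(2)); return s
E
python3 - <<'E'
from h import *
ctrl.movep([.45,.22,.28],tool(th0)); st()
ctrl.movep(list(C+nP*.13),tool(th0)); st()
ctrl.movel(list(C+nP*.056)); st("down")
ctrl.close_gripper(30); st("closed")
a=th0-.4
ctrl.movel(list(C+nP*.056),tool(a)); st("rot")
im,d=vision.grab_frame("side"); cv2.imwrite("pics/rot.png",im)
E
```

```text
t 2.55 p [0.4501 0.2215 0.2802] F [-0.2 -0.1  0.2] M [-0.07  0.43 -0.04] w 0.0851 g 0.0 q [-0.74  0.08  0.09  2.09  0.36  0.62 -0.84]
 t 3.44 p [0.5967 0.0621 0.2273] F [0.4 1.  0.1] M [-0.05  0.48 -0.  ] w 0.0855 g 0.0 q [-0.25  0.28  0.13  2.   -0.09  0.43  0.01]
down t 4.08 p [0.6279 0.0653 0.1612] F [-0.3  0.5  0.2] M [-0.04  0.48 -0.  ] w 0.0854 g 0.0 q [-0.21  0.41  0.09  2.02 -0.12  0.28  0.05]
closed t 4.72 p [0.6294 0.0644 0.1619] F [2.4 0.2 5.3] M [ 0.01 -0.12  0.  ] w 0.0151 g 34.3 q [-0.21  0.41  0.09  2.02 -0.12  0.28  0.05]
rot t 5.27 p [0.6292 0.0644 0.1618] F [1.6 0.6 5.4] M [-0.12 -0.06  0.07] w 0.0151 g 34.5 q [-0.14  0.41 -0.01  2.02  0.03  0.28  0.3 ]
```

View pics/rot.png

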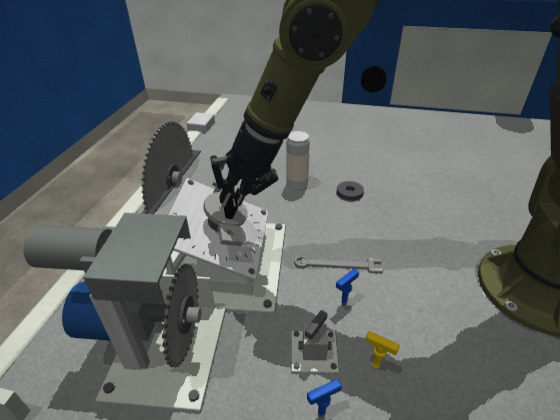

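The grip holds and the ear has started moving round the near side at (233,234). Next I turn the dial on to its stop and log where the pads centre themselves.

```bash
python3 - <<'E'
from h import *
P=list(C+nP*.056)
def off(s): 
    e=s["tcp_pos"]-np.array(P); print("   off plate xyz mm",(RP.T@e*1e3).round(2), "Fplate",(RP.T@s["contact_force"]).round(1))
off(get_state())
for a in(2.4,2.0,1.6,1.2,.8,.4,.15,0.,-.04):
    try: ctrl.movel(P,tool(a))
    except ctrl.Unreachable as e: print("unreach",a,e); break
    ctrl.pause(.15); s=st(f"{a}")
    R=Ro.from_quat(np.roll(s["eef_rot"],-1)).as_matrix(); y=RP.T@R[:,1]; print("   actual ang",np.arctan2(y[1],-y[0]).round(3)); off(s)
    if abs(s["wrist_torque"]).max()>4: break
E
```

```text
off plate xyz mm [ 1.48 -0.18  0.53] Fplate [ 4.6 -0.1  4. ]
2.4 t 6.02 p [0.6291 0.0642 0.1617] F [ 1.2 -0.3  5.4] M [-0.28 -0.05  0.05] w 0.0151 g 34.6 q [-0.07  0.41 -0.1   2.02  0.18  0.28  0.55]
   actual ang 2.4
   off plate xyz mm [ 1.31 -0.3   0.53] Fplate [ 3.4 -0.5  4.4]
2.0 t 6.72 p [0.629  0.064  0.1616] F [ 1.1 -1.9  6.4] M [-0.31 -0.07 -0.01] w 0.0153 g 34.6 q [ 0.    0.41 -0.2   2.02  0.33  0.3   0.81]
   actual ang 2.0
   off plate xyz mm [ 1.17 -0.51  0.55] Fplate [ 3.5 -2.   5.4]
1.6 t 7.42 p [0.6289 0.0638 0.1616] F [ 0.8 -1.7  6.5] M [-0.44 -0.16 -0.09] w 0.0157 g 34.6 q [ 0.07  0.42 -0.3   2.02  0.47  0.32  1.07]
   actual ang 1.6
   off plate xyz mm [ 1.1  -0.72  0.53] Fplate [ 3.3 -1.8  5.7]
1.2 t 8.12 p [0.629  0.0636 0.1616] F [ 1.7 -1.2  6.6] M [-0.49 -0.19 -0.12] w 0.0155 g 34.6 q [ 0.15  0.43 -0.41  2.02  0.6   0.34  1.35]
   actual ang 1.2
   off plate xyz mm [ 1.18 -0.96  0.54] Fplate [ 4.1 -1.4  5.3]
0.8 t 8.82 p [0.6292 0.0634 0.1617] F [ 2.  -2.1  6.2] M [-0.51 -0.37 -0.14] w 0.0153 g 34.6 q [ 0.22  0.44 -0.52  2.01  0.72  0.38  1.64]
   actual ang 0.
[... 265 characters left out ...]
] Fplate [ 4.  -3.2  5.3]
0.15 t 10.07 p [0.6295 0.0633 0.1618] F [ 2.8 -3.2  7.4] M [-0.51 -0.54 -0.17] w 0.0154 g 34.6 q [ 0.34  0.47 -0.69  2.01  0.88  0.44  2.14]
   actual ang 0.151
   off plate xyz mm [ 1.61 -1.31  0.55] Fplate [ 5.3 -3.5  5.7]
0.0 t 10.52 p [0.6296 0.0632 0.1618] F [ 2.4 -2.9  7.2] M [-0.48 -0.54 -0.37] w 0.015 g 34.4 q [ 0.36  0.48 -0.73  2.01  0.91  0.46  2.26]
   actual ang 0.001
   off plate xyz mm [ 1.7  -1.39  0.54] Fplate [ 4.8 -3.2  5.7]
-0.04 t 10.92 p [0.6296 0.0631 0.1619] F [ 1.4 -2.6  7.9] M [ 0.03 -0.42 -1.31] w 0.0158 g 45.7 q [ 0.37  0.48 -0.74  2.01  0.92  0.47  2.29]
   actual ang -0.036
   off plate xyz mm [ 1.69 -1.52  0.59] Fplate [ 4.3 -2.8  6.7]
```

```bash
cat >> h.py <<'E'
A=C+RP@np.array([.00175,-.00082,0]); LOCK=A+RP@np.array([0,-.066,.048])
PIN=np.array([.4248,.2440]); b=np.radians(66.8)
xt=np.array([np.cos(b),np.sin(b),0]); zt=np.array([0,0,-1.]); QP=q(np.stack([xt,np.cross(zt,xt),zt],1))
E
python3 - <<'E'
from h import *
ctrl.ungrasp(); st("open")
ctrl.movel(list(C+nP*.15)); s=st("up"); print(((s["tcp_pos"]-C-nP*.15)*1e3).round(2))
ctrl.movep([.45,.12,.28],tool(0,np.pi)); st()
ctrl.movep([*PIN,.17],QP); st("hover")
im,d=vision.grab_frame("top"); cv2.imwrite("pics/t1.png",im); np.save("top1.npy",d)
im2,d2=vision.grab_frame("side"); cv2.imwrite("pics/s1.png",im2); np.save("side1.npy",d2)
cv2.imwrite("pics/c2.png",np.hstack([cv2.resize(im[90:220,200:330],(400,400),interpolation=2),cv2.resize(im2[150:280,150:280],(400,400),interpolation=2)]))
from fit import loss
ob={"top":d}; v=np.load("dial.npy"); 
print([(a,round(loss([*v[:4],a],ob),3)) for a in(-.1,-.05,-.02,0,.02,.05,.1,.15)])
ctrl.movel([*PIN,.067],max_speed=.1); st("down")
ctrl.close_gripper(80); s=st("closed"); print(((s["tcp_pos"]-[*PIN,.067])*1e3).round(2))
E
```

```text
open t 11.6 p [0.628  0.0645 0.1606] F [-0.3  0.2 -0.2] M [-0.06  0.42 -0.01] w 0.0854 g 0.0 q [ 0.37  0.48 -0.74  2.01  0.92  0.47  2.29]
up t 12.38 p [0.5886 0.0587 0.2453] F [ 0.9 -0.2 -0. ] M [-0.04  0.5  -0.02] w 0.0855 g 0.0 q [ 0.58  0.35 -0.97  1.98  0.65  0.61  2.53]
[-0.08 -0.53 -0.54]
 t 14.88 p [0.4501 0.12   0.2799] F [ 0.1  0.1 -0.3] M [-0.1   0.44 -0.  ] w 0.0851 g 0.0 q [-0.36  0.   -0.04  2.17  0.22  0.56 -0.43]
hover t 15.59 p [0.4251 0.243  0.1698] F [-1.  -0.6  0.3] M [-0.01 -0.    0.02] w 0.0851 g 0.0 q [-0.41  0.37 -0.22  1.94  0.11  0.85 -1.09]
[(-0.1, np.float64(2.205)), (-0.05, np.float64(2.131)), (-0.02, np.float64(2.103)), (0, np.float64(2.109)), (0.02, np.float64(2.119)), (0.05, np.float64(2.18)), (0.1, np.float64(2.297)), (0.15, np.float64(2.409))]
down t 16.88 p [0.4251 0.2442 0.0675] F [-0.9  0.2  0.3] M [-0.04  0.03 -0.01] w 0.0854 g 0.0 q [-0.44  0.51 -0.19  2.06  0.17  0.58 -1.15]
closed t 17.53 p [0.4251 0.244  0.0673] F [-0.1 -2.1  5.7] M [-0.25 -0.1  -0.02] w 0.0126 g 78.0 q [-0.44  0.51 -0.19  2.06  0.17  0.58 -1.15]
[ 0.34 -0.01  0.29]
```

View pics/c2.png

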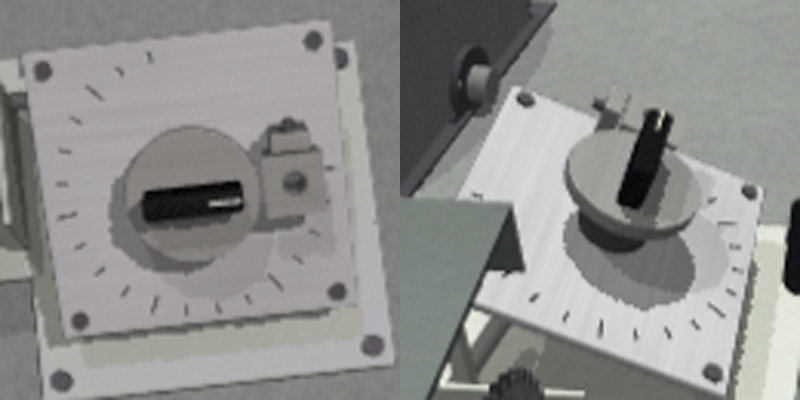

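Crop: the ear sits over the bush against the stop, with its hole at about (295.5,149) in the full top picture. The dial fit also gives about 0. Now I pull the pin and bring it over the hole.

```bash
cat >> h.py <<'E'
DZ=.0113  # TCP above pin origin along pin z
QI=tool(0,np.pi)
def at(h,dx=0,dy=0): return list(LOCK+nP*(h+DZ)+RP@np.array([dx,dy,0]))
E
python3 - <<'E'
from h import *
print("lock",LOCK.round(4),"proj top",proj("top",LOCK).round(1))
ctrl.movel([*PIN,.097],max_speed=.04); st("lift1")
ctrl.movel([*PIN,.24]); st("lift2")
ctrl.movep([.50,.03,.30],QI); st()
ctrl.movep(at(.075),QI); ctrl.pause(.3); s=st("hover"); print("err plate mm",(RP.T@(s["tcp_pos"]-at(.075))*1e3).round(2))
o=[]
for n in("top","side"):
    im,d=vision.grab_frame(n); np.save(n+"2.npy",d); cv2.imwrite(f"pics/{n}2.png",im)
    u,v=proj(n,LOCK+nP*.04)[0].astype(int); c=im[v-50:v+50,u-50:u+50].copy(); c=cv2.resize(c,(400,400),interpolation=2)
    for h,col in((0,(0,0,255)),(.029,(0,255,0)),(.075,(255,0,0))):
        p=(proj(n,LOCK+nP*h)[0]-[u-50,v-50]+.5)*4; cv2.drawMarker(c,tuple(int(i) for i in p),col,0,10,1)
    o.append(c)
cv2.imwrite("pics/c3.png",np.hstack(o))
E
```

```text
lock [ 0.6417 -0.0012  0.1541] proj top [[295.6 148.9]]
lift1 t 18.43 p [0.4247 0.2439 0.097 ] F [-1.   0.2 -1.2] M [ 0.02 -0.03 -0.  ] w 0.0124 g 80.5 q [-0.43  0.47 -0.2   2.03  0.15  0.66 -1.13]
lift2 t 19.53 p [0.4243 0.2437 0.2392] F [-0.7  0.1 -1.4] M [-0.    0.   -0.04] w 0.0123 g 80.5 q [-0.39  0.29 -0.24  1.83  0.08  1.03 -1.07]
 t 20.56 p [0.4998 0.0308 0.2995] F [-0.1  0.3 -2.8] M [-0.09  0.56  0.02] w 0.0126 g 80.6 q [-0.02  0.04 -0.09  2.07 -0.02  0.6   0.04]
hover t 21.44 p [ 0.6053 -0.0054  0.2334] F [ 0.  -0.3 -0.7] M [-0.09  0.62 -0.02] w 0.0124 g 80.5 q [ 0.04  0.28 -0.06  1.98 -0.09  0.46  0.19]
err plate mm [0.33 0.58 0.96]
```

View pics/c3.png

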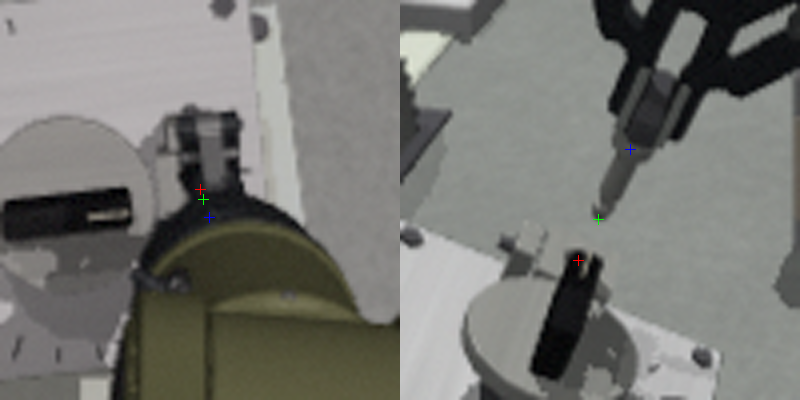

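The pin hangs in the gripper with its nose near the predicted spot (side crop 599,212), just above the lock axis. I'll descend in guarded steps with tracking correction.

```bash
cat > ins.py <<'E'
from h import *
import sys
cx,cy=-.0003,-.0006
for h in(.05,.044,.038,.032,.026,.020,.014,.009,.005,.002,0,-.001):
    ctrl.movel(at(h,cx,cy),QI,max_speed=.05); ctrl.pause(.1); s=get_state()
    e=RP.T@(s["tcp_pos"]-at(h))*1e3; F=RP.T@s["contact_force"]
    print(h,"t",round(s["time"],1),"err",e.round(2),"F",F.round(1),"M",(RP.T@s["wrist_torque"]).round(2),"w",round(s["width"],4))
    if h>.003 and (F[2]>15 or np.abs(F[:2]).max()>12): print("STOP"); break
    if h<=.003 and F[2]>30: break
E
python3 ins.py
```

```text
0.05 t 22.3 err [-0.14 -0.65  0.13] F [-0.7 -0.3 -1.9] M [0.08 0.62 0.01] w 0.0124
0.044 t 22.7 err [-0.33 -0.59 -0.04] F [-1.   0.4 -0.6] M [ 0.    0.62 -0.01] w 0.0122
0.038 t 23.0 err [-0.38 -0.58 -0.12] F [-0.2 -0.  -1.9] M [0.02 0.62 0.01] w 0.0126
0.032 t 23.4 err [-0.36 -0.6  -0.11] F [-1.  -0.7 -1.3] M [-0.02  0.54 -0.02] w 0.0126
0.026 t 23.8 err [-0.37 -0.56 -0.1 ] F [-1.1 -0.2 -1.6] M [-0.02  0.62 -0.04] w 0.0123
0.02 t 24.1 err [-0.38 -0.59 -0.11] F [-0.9  0.5 -0.6] M [-0.04  0.6   0.06] w 0.0123
0.014 t 24.5 err [-0.37 -0.6  -0.1 ] F [-1.1 -0.6 -1.2] M [-0.03  0.57  0.03] w 0.0125
0.009 t 24.8 err [-0.46 -0.57 -0.12] F [-0.3  0.2 -1.1] M [-0.06  0.65 -0.07] w 0.0124
0.005 t 25.2 err [-0.45 -0.57 -0.17] F [-0.6 -0.5 -1.6] M [ 0.05  0.64 -0.05] w 0.0123
0.002 t 25.5 err [-0.64 -0.49 -0.61] F [ -0.3  -0.7 -11.5] M [-0.12  0.39 -0.01] w 0.0122
0 t 25.9 err [-0.41 -0.55  0.04] F [-1.4 -0.8 -5.6] M [-0.    0.71  0.05] w 0.0125
-0.001 t 26.2 err [-0.28 -0.62  0.38] F [-1.7  0.2  4. ] M [ 0.14  1.04 -0.  ] w 0.0123
```

It snapped in: the balls drew it down at h≈2 mm. One last press, then release, retreat and check.

```bash
python3 - <<'E'
from h import *
ctrl.movel(at(-.003),QI,max_speed=.03); ctrl.pause(.1); s=st("press"); print((RP.T@s["contact_force"]).round(1),((s["tcp_pos"]-LOCK)@nP-DZ)*1e3)
ctrl.movel(at(0),QI,max_speed=.03); ctrl.ungrasp(); st("open")
ctrl.movel(at(.12)); st("up")
ctrl.movep([.45,-.02,.32],QI); ctrl.pause(.3); st("away")
o=[]
for n in("top","side"):
    im,d=vision.grab_frame(n); cv2.imwrite(f"pics/{n}3.png",im)
    P=(cloud(n,d).reshape(-1,3)-LOCK)@RP; k=(np.abs(P[:,0])<.03)&(np.abs(P[:,1])<.03)&(P[:,2]>.028)&(P[:,2]<.09)
    print(n,k.sum(),"top of handle",np.median(P[k][:,2]).round(4),"centre",cv2.minAreaRect(P[k][:,:2].astype(np.float32)))
    u,v=proj(n,LOCK)[0].astype(int); o.append(cv2.resize(im[v-60:v+60,u-60:u+60],(400,400),interpolation=2))
    if n=="top":
        from fit import loss
        v=np.load("dial.npy"); print([(a,round(loss([*v[:4],a],{n:d}),3)) for a in(-.05,-.02,0,.02,.05,.1)])
cv2.imwrite("pics/c4.png",np.hstack(o))
E
```

```text
press t 26.59 p [ 0.6372 -0.0024  0.1635] F [-16.8  -1.8  21.4] M [-0.22  2.13  0.03] w 0.0122 g 84.5 q [ 0.04  0.41 -0.06  2.   -0.09  0.3   0.2 ]
[-6.3  0.4 26.5] -0.883890004524962
open t 27.54 p [ 0.637  -0.0018  0.1644] F [-0.6 -0.4  0. ] M [-0.06  0.4  -0.02] w 0.0855 g 0.0 q [ 0.04  0.41 -0.06  2.   -0.09  0.3   0.2 ]
up t 28.49 p [ 0.5864 -0.0083  0.2724] F [ 0.3  0.9 -0.2] M [-0.07  0.43 -0.01] w 0.0854 g 0.0 q [ 0.05  0.21 -0.05  1.95 -0.09  0.55  0.2 ]
away t 29.43 p [ 0.4505 -0.0199  0.3193] F [ 0.7 -0.5 -0.8] M [-0.09  0.45  0.01] w 0.0854 g 0.0 q [ 0.11 -0.06 -0.05  2.11 -0.13  0.67  0.27]
top 204 top of handle 0.0347 centre ((-0.002963974140584469, 0.0014161188155412674), (0.01421358808875084, 0.051225099712610245), 0.36715513467788696)
[(-0.05, np.float64(2.176)), (-0.02, np.float64(2.155)), (0, np.float64(2.155)), (0.02, np.float64(2.161)), (0.05, np.float64(2.21)), (0.1, np.float64(2.319))]
side 119 top of handle 0.034 centre ((-0.0020393840968608856, 0.0015412326902151108), (0.051877252757549286, 0.014163335785269737), 89.88468933105469)
```

View pics/c4.png

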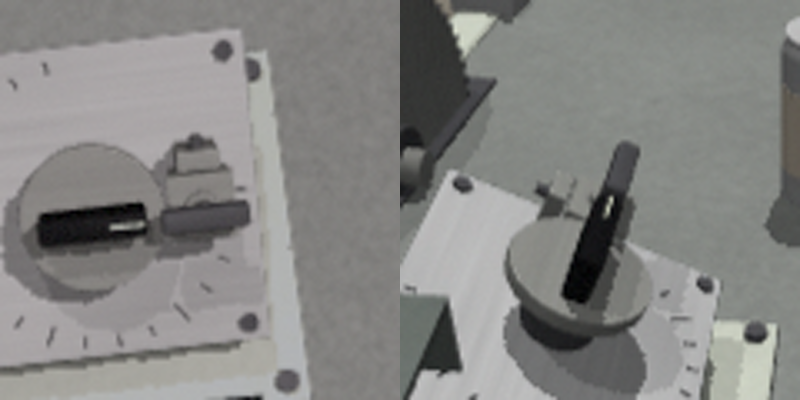

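The pin stands square in the ear. Its handle top is 34–35 mm above the ear face, matching a seated collar, the dial reads about 0, and the gripper is clear. Handing in.

```bash
python3 -c "
from h import *
print(ticket.close_job())"
```

```text
the job is handed in; nothing more can be done
None
```

I turned the dial back to its zero stop, pushed the pin through the ear into the bush until its collar was home, let go of it and handed the job in at about 29.5 s; the hand-in returned no verdict.

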